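# Turn round the guest bathroom counter

### The job

Get the counter ready for the next guests: first put every used jar from the wooden board into the woven basket, then lay all the fresh soaps from the cork mat flat and squarely on the board, one on each marked rectangle with its long side along the rectangle's, so that the row farther from the robot is full and only the remaining soaps lie in the nearer row. When the soaps are all laid out, check the dispenser: press its pump head all the way down and let it spring back up; leave the tumbler, the grey bottle and the small dish where they are.

Things in the scene. Friction and masses are not known exactly. Their poses are not given: they have to be found in the camera images.
- tray: flat wooden display board lying on the counter, fixed, 200 mm (its x, away from the robot) by 260 mm (its y) by 6 mm thick, no rim; six pale inlaid rectangles, 66 by 46 mm, flush with its top, in two rows of three mark the soap places. Origin: centre of its underside; yaw varies
- mat: thin cork mat fixed on the counter to the robot's right, 310 by 210 by 2 mm, on which the fresh soaps lie. Origin: centre of its underside
- far_left (a point): centre of the left pale rectangle (tray +y side) of the row of three farther from the robot (tray +x), on the board's top. A soap fits with its long side along the tray's x. Places are 85 mm apart along a row (tray y); the two rows are 85 mm apart (tray x)
- far_middle (a point): centre of the middle pale rectangle (tray centre line) of the row of three farther from the robot (tray +x), on the board's top. A soap fits with its long side along the tray's x. Places are 85 mm apart along a row (tray y); the two rows are 85 mm apart (tray x)
- far_right (a point): centre of the right pale rectangle (tray -y side) of the row of three farther from the robot (tray +x), on the board's top. A soap fits with its long side along the tray's x. Places are 85 mm apart along a row (tray y); the two rows are 85 mm apart (tray x)
- near_left (a point): centre of the left pale rectangle (tray +y side) of the row of three nearer the robot (tray -x), on the board's top. A soap fits with its long side along the tray's x. Places are 85 mm apart along a row (tray y); the two rows are 85 mm apart (tray x)
- near_middle (a point): centre of the middle pale rectangle (tray centre line) of the row of three nearer the robot (tray -x), on the board's top. A soap fits with its long side along the tray's x. Places are 85 mm apart along a row (tray y); the two rows are 85 mm apart (tray x)
- near_right (a point): centre of the right pale rectangle (tray -y side) of the row of three nearer the robot (tray -x), on the board's top. A soap fits with its long side along the tray's x. Places are 85 mm apart along a row (tray y); the two rows are 85 mm apart (tray x)
- soap0: bar of cream-coloured guest soap, rectangular, 60 mm (its x) by 40 mm (its y) by 22 mm high, about 60 g, rounded edges; starts flat on the cork mat, any yaw within about 20 degrees of the mat's. Origin: centre of its underside. 4 to 6 soaps are present
- soap1: bar of cream-coloured guest soap, rectangular, 60 mm (its x) by 40 mm (its y) by 22 mm high, about 60 g, rounded edges; starts flat on the cork mat, any yaw within about 20 degrees of the mat's. Origin: centre of its underside. 4 to 6 soaps are present
- soap2: bar of cream-coloured guest soap, rectangular, 60 mm (its x) by 40 mm (its y) by 22 mm high, about 60 g, rounded edges; starts flat on the cork mat, any yaw within about 20 degrees of the mat's. Origin: centre of its underside. 4 to 6 soaps are present
- soap3: bar of cream-coloured guest soap, rectangular, 60 mm (its x) by 40 mm (its y) by 22 mm high, about 60 g, rounded edges; starts flat on the cork mat, any yaw within about 20 degrees of the mat's. Origin: centre of its underside. 4 to 6 soaps are present
- soap4: bar of cream-coloured guest soap, rectangular, 60 mm (its x) by 40 mm (its y) by 22 mm high, about 60 g, rounded edges; starts flat on the cork mat, any yaw within about 20 degrees of the mat's. Origin: centre of its underside. 4 to 6 soaps are present
- soap5: bar of cream-coloured guest soap, rectangular, 60 mm (its x) by 40 mm (its y) by 22 mm high, about 60 g, rounded edges; starts flat on the cork mat, any yaw within about 20 degrees of the mat's. Origin: centre of its underside. 4 to 6 soaps are present
- jar0: used cosmetic jar, squat, round, 44 mm diameter, 40 mm tall, amber glass with a black lid as wide as the glass, about 90 g; starts upright on the tray. Origin: centre of its underside, z up. 2 or 3 jars are present
- jar1: used cosmetic jar, squat, round, 44 mm diameter, 40 mm tall, amber glass with a black lid as wide as the glass, about 90 g; starts upright on the tray. Origin: centre of its underside, z up. 2 or 3 jars are present
- jar2: used cosmetic jar, squat, round, 44 mm diameter, 40 mm tall, amber glass with a black lid as wide as the glass, about 90 g; starts upright on the tray. Origin: centre of its underside, z up. 2 or 3 jars are present
- basket: round open woven basket on the robot's left, fixed, 72 mm tall, wall 6 mm, inner floor 6 mm above its underside; outer radius 88 mm at the foot, 100 mm at the rim. Origin: centre of its underside
- dispenser: white ribbed ceramic soap dispenser with blue bands, fixed, 37 mm radius, 120 mm tall, steel neck (16 mm radius) up to 140 mm, pump on top. Origin: centre of its underside
- pump (a joint): travel of the dispenser's sprung pump head: 0 = up, 0.018 m = fully down; pushed straight down it takes about 3.5 N to start and 10 N fully down, and springs back when released
- pump_top (a point): centre of the flat round top (16 mm radius) of the pump head, 185 mm above the counter when up; a spout 50 mm long points from it towards the dispenser's own -x, its upper edge 3.5 mm below the top
- tumbler: bystander: white ceramic tumbler with toothbrushes, 35 mm radius, 100 mm tall, brushes up to about 200 mm; loose. Origin: centre of its underside
- lotion: bystander: grey plastic bottle, 28 mm radius, 150 mm tall; loose. Origin: centre of its underside
- dish: bystander: small flat ceramic dish, 40 mm radius, 12 mm high, loose. Origin: centre of its underside
There are look-alikes about, which are no part of the job. Leave any pink look-alike of the soap1 alone.

How it is judged:
By the outcome, as a careful person would: the job done as asked, in the order asked, and still so for the second after the job is handed in, with the robot touching nothing.
Of soap0, soap1, soap2, soap3, soap4, soap5 only 4 to 6 are there at a start; the rules pass over those that are not, and their reading is None.
Of jar0, jar1, jar2 only 2 to 3 are there at a start; the rules pass over those that are not, and their reading is None.
At some moment in a run one of soap0, soap1, soap2, soap3, soap4, soap5, jar0, jar1, jar2 may be knocked a few centimetres aside while the robot is not near it.
It also fails if it takes over 210 s, if anything falls off the work surface, if the arm or the gripper's body presses on something with over 40 N, if the wrist force passes 120 N, or if a joint passes its speed limit or range.

### The arm

A 6-joint arm with a two-finger parallel gripper is mounted at the origin on the work surface. World frame = base frame: x ahead of the robot, y to its left, z up, the work surface at z = 0. Lengths are in m, angles in rad, forces in N, time in s.
With the tool pointing down it reaches from about 0.275 to 0.825 m from the base axis. Payload 4.9 kg.
Tool frame: the origin (TCP) lies midway between the tips of the shut fingers; the grasp point (between the pads) lies 19 mm behind it (grip_point_offset is the distance from the TCP to the grasp point, in m); z points along the fingers, y is the line along which they close (so a half turn about z gives the same grasp; the last joint's range is limited). The gripper opens to 85 mm and grips with 20 to 120 N. Pads are 22 mm wide; open, the fingers measure 114 mm over their backs; the gripper's body (76 mm by 85 mm) begins 54 mm behind the grasp point. The pads swing forward as they close: fully open they stand 13 mm farther back than shut.
Start: joints at [1.152, 0.326, -0.193, 1.052, 0, 1.437], TCP at [0.155, 0.528, 0.231] pointing down, gripper open.
Joint ranges: [-2.65, 2.65], [-0.97, 1.79], [-1.3, 1.35], [-1.93, 2.1], [-1.47, 1.37], [-3.14, 3.14]. Speed limits (rad/s): [2.57, 2.57, 3.14, 3.14, 3.14, 3.14].

### API

Orientations are given as a rotation vector (axis times angle).
In Python, from cell import * gives the robot as it stands. Calls block until the motion is done:
- movep(position, orientation): joint-space move of the TCP to a pose.
- move_l(position, velocity=0.15, rot=None, until_force=None): straight line of the TCP; rot=None keeps the orientation; velocity is the mean speed in m/s. With until_force (N) it stops when the force on the tool has changed by that much, and returns True; else False.
- set_joints(angles): joint-space move.
- let_go() and grab(newtons=None): open the fingers fully, or close them until they stop; newtons is the grip in N (None keeps the last).
- sleep(seconds).
- ik(position, orientation): joint angles nearest the present ones, or None.
- get_state(): the state.
- grab_frame(name): name is "scene" or "top" or "wrist"; returns a dict with "img" (420x560x3 uint8, red, green, blue), "fx", "fy", "cx", "cy" (pixels), "cam_to_world" (4x4, takes a point from camera to world coordinates); the wrist camera has in their place "T_tool_cam" (4x4, takes a point from camera to tool coordinates, whose origin is the TCP and whose axes are the flange's). Camera axes: x right, y down, z forward; pixel columns grow to the right and rows downward; lengths in m; the calibration is good to about 2 mm. A picture is of the moment at which its call begins: read the wrist's pose just before it. There is no depth.
A pose or a line that the arm cannot do raises MotionError and nothing moves.
- sign_off(): hands the job in; it is judged then, once.
Trained networks look in the newest picture that a camera, given by its name, has taken for a name from the list of things; names that differ only in an ending like _2 or _b are one class to them, and where a whole thing is asked for, a point or a joint stands for the part that bears it (a point fixed in the world has none). Each returns a list of dicts, best first, with "score" (0 to 1); they miss things now and then, are a little off and sometimes report something else, mostly with a low value. They report only what shows in the picture. A call takes as long as a camera call. They do not tell look-alikes from the thing itself.
- spot_in(camera, name): "centre" ([column, row] in pixels, amid what is visible of it).
- silhouettes(camera, name): "mask" (420x560 bool, what is visible of it) and "centre" ([column, row] in pixels, amid what is visible of it).
- tip_of(camera, name): "centre" ([column, row] in pixels: a listed point, or the origin of a listed thing).
The state is a dict: "clock": time; "q": joint angles; "joint_velocities": joint speeds; "tau": joint torques, N m; "position": TCP position; "eef_rot": TCP orientation; "contact_force": force on the tool from outside, world axes, zero at the start; "wrist_torque": the same for the moment, N m; "finger_gap": opening from 0.0 (shut) to 1.0 (fully open); "grasp_force": force on a finger pad.
Only numpy, scipy, OpenCV 4.12 (cv2) and the standard library are available. Lean on these libraries where they do the work, as an engineer would, in place of code of your own. Each camera call takes 0.05 s, during which the arm holds its last target. There are 200 camera calls.

## Working session

There is one attempt and no reset: what is moved stays moved. The work goes in short steps, each a Python script; the robot and the scene stay as the last script left them, time stands still between calls to the robot, and variables do not carry over. Pictures are saved under pics/ and viewed, at most 14 in all, crops included, and the job is handed in when it is done.

```bash
mkdir -p pics; ls
cat > h.py <<'E'
from cell import *
import numpy as np, cv2
from scipy.spatial.transform import Rotation as R
def save(n,img): cv2.imwrite('pics/'+n+'.png',cv2.cvtColor(img,cv2.COLOR_RGB2BGR))
def frame(cam):
    s=get_state(); f=grab_frame(cam)
    if 'cam_to_world' not in f:
        T=np.eye(4);T[:3,:3]=R.from_rotvec(s['eef_rot']).as_matrix();T[:3,3]=s['position']
        f['cam_to_world']=T@np.array(f['T_tool_cam'])
    f['M']=np.array(f['cam_to_world']); return f
def ray(f,p):
    p=np.atleast_2d(np.asarray(p,float)); d=np.c_[(p[:,0]-f['cx'])/f['fx'],(p[:,1]-f['cy'])/f['fy'],np.ones(len(p))]
    return f['M'][:3,3],d@f['M'][:3,:3].T
def onz(f,p,z):
    o,d=ray(f,p); return (o+d*((z-o[2])/d[:,2])[:,None])[:,:2]
def proj(f,P):
    c=np.linalg.inv(f['M'])@np.append(P,1); return np.array([f['fx']*c[0]/c[2]+f['cx'],f['fy']*c[1]/c[2]+f['cy']])
E
python3 - <<'E'
from h import *
for c in('scene','top'):
    f=frame(c); save(c+'0',f['img']); print(c,f['M'].round(3).tolist(),f['fx'])
    for n in('tray','mat','soap0','jar0','basket','dispenser','pump_top','tumbler','lotion','dish','far_left','near_right'):
        r=silhouettes(c,n) if n not in('pump_top','far_left','near_right') else tip_of(c,n)
        print(n,[(round(x['score'],2),np.round(x['centre']).astype(int).tolist()) for x in r])
print(get_state())
E
```

```text
pics
scene [[0.861, 0.322, -0.394, 0.95], [0.509, -0.541, 0.669, -0.799], [0.002, -0.777, -0.63, 0.863], [0.0, 0.0, 0.0, 1.0]] 459.7951485481968
tray [(0.7, [292, 257]), (0.42, [188, 282])]
mat [(0.58, [192, 336])]
soap0 [(0.97, [169, 315]), (0.94, [215, 324]), (0.93, [189, 282]), (0.88, [102, 300]), (0.86, [155, 360]), (0.69, [203, 358]), (0.68, [133, 265]), (0.57, [293, 257])]
jar0 [(0.73, [324, 233]), (0.53, [304, 271])]
basket [(0.67, [155, 360])]
dispenser []
pump_top [(0.55, [375, 156])]
tumbler [(0.83, [354, 311])]
lotion [(0.64, [384, 165]), (0.38, [370, 193])]
dish [(0.5, [170, 315])]
far_left [(0.92, [320, 241]), (0.67, [189, 286])]
near_right [(0.55, [271, 269])]
top [[-0.02, -0.991, 0.135, 0.34], [-1.0, 0.019, -0.005, -0.022], [0.002, -0.135, -0.991, 1.371], [0.0, 0.0, 0.0, 1.0]] 441.702017760829
tray [(0.65, [275, 194])]
mat [(0.92, [378, 222])]
soap0 [(0.82, [352, 251]), (0.8, [407, 297]), (0.77, [362, 306]), (0.74, [157, 226]), (0.72, [375, 206]), (0.71, [422, 218]), (0.66, [384, 237]), (0.15, [295, 179])]
jar0 [(0.74, [245, 181]), (0.63, [296, 180])]
basket [(0.84, [1
[... 204 characters left out ...]
[306, 207])]
{'clock': 1.3, 'q': array([ 1.15177677e+00,  3.26188956e-01, -1.92603812e-01,  1.05200582e+00,
        9.78740690e-06,  1.43662006e+00]), 'joint_velocities': array([-0.00054921,  0.0014532 ,  0.0005957 , -0.00234298, -0.00085607,
        0.00189676]), 'tau': array([ 7.38166054e-04, -4.43329811e+01,  2.62758601e+01,  1.35390786e-03,
       -4.76836533e-05,  1.85632331e-05]), 'position': array([0.15453304, 0.52785832, 0.23128541]), 'eef_rot': array([-4.45918286e-01, -3.10977463e+00, -7.81846265e-07]), 'contact_force': array([-0.52320857, -0.59439041, -0.78992916]), 'wrist_torque': array([ 0.00715984, -0.02199951,  0.03061857]), 'grasp_force': 0.0, 'finger_gap': 0.9993640260000939}
```

Run:
```python
import cv2
a=cv2.imread('pics/top0.png')[90:345,90:470]; cv2.imwrite('pics/top0c.png',cv2.resize(a,None,fx=2.1,fy=2.1,interpolation=cv2.INTER_CUBIC))
```

```text
(no output)
```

View pics/top0c.png

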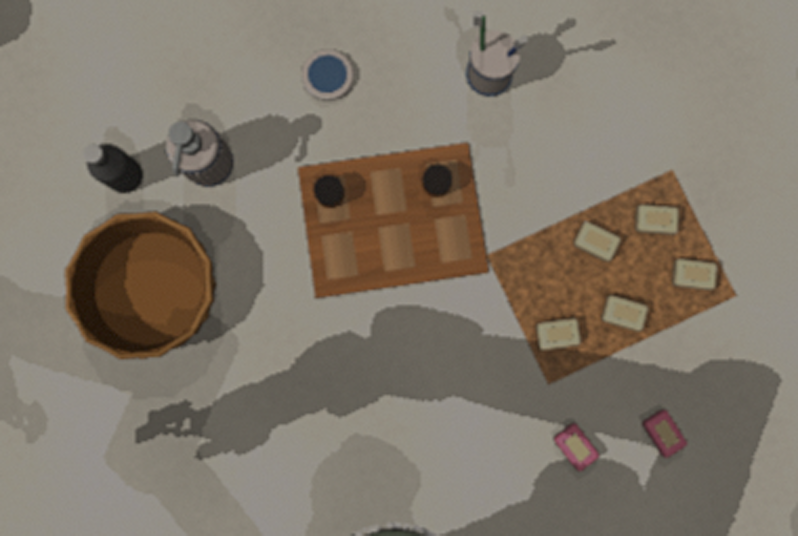

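View pics/scene0.png

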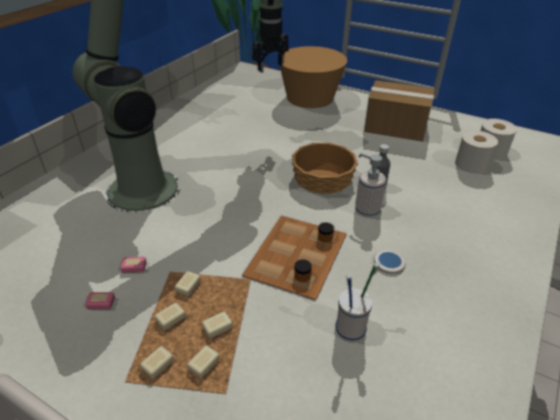

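The top crop shows five cream soaps on the mat at full-image pixels (352,251), (375,206), (384,237), (403,194) and (422,218). Two pink look-alikes lie off the mat at (362,306) and (407,297), and I'll leave those alone. Two black-lidded jars stand on the board at (245,181) and (296,180). The dispenser pump is at about (173,153), with its spout towards the robot, and the dark bottle is at (145,167). The scene view agrees: jars at (326,232) and (303,270), pinks at (133,264) and (100,300).

Next I'll take wrist views.

```bash
cat >> h.py <<'E'
def down(yaw): return (R.from_euler('z',yaw)*R.from_euler('x',np.pi)).as_rotvec()
E
python3 - <<'E'
from h import *
f=frame('top')
for n,p,z in(('tray',(275,194),.006),('mat',(378,222),.002),('soapA',(352,251),.02),('jarL',(245,181),.04),('pump',(173,151),.185),('basket',(157,227),.05)):
    print(n,onz(f,p,z).round(3))
c=onz(f,(275,194),.006)[0]; m=onz(f,(378,222),.002)[0]
w=grab_frame('wrist'); print(w['T_tool_cam'].round(3).tolist(),w['fx'])
for n,p in(('tray',c),('mat',m)):
    for k,dx in enumerate((-.09,-.0)):
        try: movep([p[0]+dx,p[1],.36],down(0))
        except MotionError as e: print(n,k,e); continue
        sleep(.2); f=frame('wrist'); s=get_state(); print(n,k,s['position'].round(3),s['q'].round(2),s['clock'])
        save(f'w_{n}{k}',f['img']); np.savez(f'w_{n}{k}.npz',M=f['M'],img=f['img'],fx=f['fx'],fy=f['fy'],cx=f['cx'],cy=f['cy'])
        for o in('soap0','jar0','tray'):
            print(o,[(round(x['score'],2),np.round(x['centre']).astype(int).tolist()) for x in silhouettes('wrist',o)])
a=[cv2.imread(f'pics/w_{n}{k}.png') for n in('tray','mat') for k in(0,1)]
cv2.imwrite('pics/quad.png',cv2.resize(np.vstack([np.hstack(a[:2]),np.hstack(a[2:])]),(800,600)))
E
```

```text
tray [[ 0.557 -0.002]]
mat [[ 0.463 -0.321]]
soapA [[ 0.375 -0.234]]
jarL [[0.594 0.089]]
pump [[0.654 0.274]]
basket [[0.457 0.352]]
[[0.0, -0.963, -0.271, 0.069], [1.0, 0.0, 0.001, 0.0], [-0.001, -0.271, 0.963, -0.142], [0.0, 0.0, 0.0, 1.0]] 338.5879071005767
tray 0 [ 0.467 -0.002  0.36 ] [-0.16  0.11 -0.14  1.32  0.    2.98] 3.8917
soap0 [(0.94, [522, 302]), (0.83, [443, 218]), (0.81, [511, 201]), (0.81, [550, 106]), (0.58, [500, 129]), (0.48, [446, 295])]
jar0 [(0.66, [511, 201]), (0.62, [213, 64]), (0.59, [337, 55])]
tray [(0.56, [284, 96])]
tray 1 [ 0.556 -0.002  0.361] [-0.14  0.29  0.08  1.36 -0.    3.01] 4.7417
soap0 [(0.93, [438, 270]), (0.88, [488, 192]), (0.8, [544, 167]), (0.71, [499, 258]), (0.67, [559, 226])]
jar0 [(0.96, [336, 126]), (0.64, [57, 90]), (0.6, [556, 227]), (0.59, [217, 134])]
tray [(0.68, [285, 159]), (0.26, [219, 134])]
mat 0 [ 0.374 -0.321  0.36 ] [-0.86  0.16 -0.08  1.33  0.    2.28] 6.5167
soap0 [(0.9, [273, 54]), (0.82, [329, 251]), (0.72, [227, 154]), (0.7, [378, 98]), (0.69, [341, 29]), (0.67, [297, 136]), (0.65, [245, 258])]
jar0 []
tray [(0.59, [71, 48])]
mat 1 [ 0.463 -0.321  0.36 ] [-0.74  0.3   0.1   1.37 -0.    2.4 ] 7.3667
soap0 [(0.89, [328, 301]), (0.88, [270, 124]), (0.8, [230, 214]), (0.7, [338, 101]), (0.67, [248, 310]), (0.63, [372, 162])]
jar0 [(0.77, [88, 52])]
tray [(0.68, [67, 97])]
```

View pics/quad.png

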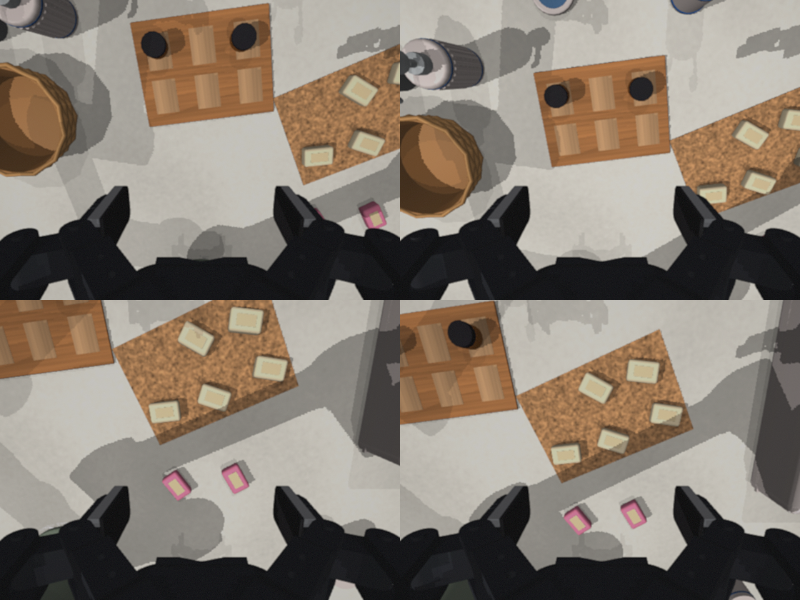

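The wrist views confirm it: five cream soaps on the mat, two pink bars off it, and two jars standing at the far left and far right places. I'll fit box and cylinder outlines to the masks in both views, leaving height free.

```bash
cat >> h.py <<'E'
from scipy.optimize import minimize
def pts(kind,x,y,yaw,z):
    c,s=np.cos(yaw),np.sin(yaw)
    if kind=='jar': a=np.linspace(0,2*np.pi,40); L=np.c_[.022*np.cos(a),.022*np.sin(a)]; h=.04
    else:
        X,Y,h={'soap':(.03,.02,.022),'tray':(.1,.13,.006),'slot':(.033,.023,0)}[kind]; L=np.array([[X,Y],[X,-Y],[-X,-Y],[-X,Y]])
    Q=L@np.array([[c,s],[-s,c]])+[x,y]
    return np.vstack([np.c_[Q,np.full(len(Q),z)],np.c_[Q,np.full(len(Q),z+h)]])
def projN(f,P):
    i=np.linalg.inv(f['M']); c=P@i[:3,:3].T+i[:3,3]
    return np.c_[f['fx']*c[:,0]/c[:,2]+f['cx'],f['fy']*c[:,1]/c[:,2]+f['cy']]
def fit(kind,obs,x0,freez=False):
    """obs: list of (frame, mask); x0=[x,y,yaw,z] -> refined, IoU"""
    S=4
    ms=[]
    for f,m in obs:
        r,c=np.nonzero(m); b=(max(c.min()-12,0),max(r.min()-12,0)); m=m[b[1]:r.max()+13,b[0]:c.max()+13].astype(np.float32)
        ms.append((f,np.array(b),cv2.resize(m,None,fx=S,fy=S,interpolation=cv2.INTER_LINEAR)>.5))
    def cost(v):
        z=v[3]*.1 if freez else x0[3]; t=0
        for f,b,m in ms:
            p=(projN(f,pts(kind,v[0],v[1],v[2]/4,z))-b+.5)*S-.5
            g=np.zeros(m.shape,np.uint8); cv2.fillConvexPoly(g,np.round(cv2.convexHull(p.astype(np.float32))*16).astype(np.int32),1,shift=4); g=g>0
            t+=1-(g&m).sum()/(g|m).sum()
        return t/len(ms)
    v0=np.array([x0[0],x0[1],x0[2]*4,x0[3]*10][:4 if freez else 3],float)
    sim=np.vstack([v0]+[v0+d for d in np.diag([.006,.006,.4,.06][:len(v0)])])
    r=minimize(cost,v0,method='Nelder-Mead',options=dict(initial_simplex=sim,xatol=1e-4,fatol=1e-5,maxiter=400))
    v=r.x; return np.array([v[0],v[1],v[2]/4,v[3]*.1 if freez else x0[3]]),1-r.fun
def lum(img): return cv2.cvtColor(img,cv2.COLOR_RGB2HSV).astype(int)
E
python3 - <<'E'
from h import *
from collections import defaultdict
# current pose = mat1; take fresh masks, then step back 9cm, then tray views
def views(name,pl):
    out=[]
    for p in pl:
        movep([*p,.36],down(0)); sleep(.25); f=frame('wrist')
        out.append((f,[r for r in silhouettes('wrist',name) if r['score']>.4]))
    return out
def pink(f,m):
    h=lum(f['img'])[m]; return np.mean(((h[:,0]>150))&(h[:,1]>90))>.25
V=views('soap0',[(.463,-.321),(.374,-.321)])
A=[]
for f,rs in V:
    A.append([(f,r['mask'],onz(f,r['centre'],.015)[0]) for r in rs if not pink(f,r['mask'])])
for f,m,c in A[0]:
    w=[o for o in A[1] if np.hypot(*(o[2]-c))<.02]
    if not w: print('unpaired',c); continue
    rect=cv2.minAreaRect(onz(f,np.argwhere(m)[:,::-1],.015).astype(np.float32)); bp=cv2.boxPoints(rect); e=[bp[1]-bp[0],bp[2]-bp[1]]; e=max(e,key=np.linalg.norm); yaw=np.arctan2(e[1],e[0])
    obs=[(f,m),(w[0][0],w[0][1])]
    print('soap',*[ (a.round(4).tolist(),round(b,3)) for a,b in (fit('soap',obs,[*c,yaw,.002]),fit('soap',obs,[*c,yaw,.002],True),fit('soap',obs[:1],[*c,yaw,.002]))])
T=[]; J=[]
for p in((.50,0),(.44,0.02)):
    movep([*p,.36],down(0)); sleep(.25); f=frame('wrist')
    t=silhouettes('wrist','tray'); T.append((f,t[0]['mask'])); np.savez(f'tm{len(T)}',m=t[0]['mask'],M=f['M'],img=f['img'])
    J.append([(f,r['mask'],onz(f,r['centre'],.03)[0]) for r in silhouettes('wrist','jar0') if r['score']>.4])
    # holes where jars stand: fill by hull of largest part
def hull(m):
    cs,_=cv2.findContours(m.astype(np.uint8),0,2); g=np.zeros(m.shape,np.uint8); cv2.fillConvexPoly(g,cv2.convexHull(max(cs,key=cv2.contourArea)),1); return g>0
T=[(f,hull(m)) for f,m in T]
for fz in(0,1): print('tray',fit('tray',T,[.557,0,.13,0],fz))
for o in T: print(fit('tray',[o],[.557,0,.13,0]))
for f,m,c in J[0]:
    w=[o for o in J[1] if np.hypot(*(o[2]-c))<.03]
    if w: print('jar',fit('jar',[(f,m),w[0][:2]],[*c,0,.006]),fit('jar',[(f,m),w[0][:2]],[*c,0,.006],True))
    else: print('jar unp',c)
print(get_state()['clock'])
E
```

```text
soap ([0.5135, -0.3086, 1.0744, 0.002], np.float64(0.94)) ([0.5136, -0.3084, 1.0823, -0.0004], np.float64(0.947)) ([0.5139, -0.3081, 1.0684, 0.002], np.float64(0.956))
soap ([0.5447, -0.3983, 1.4754, 0.002], np.float64(0.916)) ([0.5452, -0.4, 1.4629, -0.0072], np.float64(0.937)) ([0.5446, -0.3982, 1.4657, 0.002], np.float64(0.935))
soap ([0.4077, -0.3436, 1.2665, 0.002], np.float64(0.927)) ([0.4077, -0.3435, 1.2855, 0.0015], np.float64(0.926)) ([0.4072, -0.3434, 1.2573, 0.002], np.float64(0.917))
soap ([0.3794, -0.2453, -1.4445, 0.002], np.float64(0.917)) ([0.3781, -0.2443, -1.4496, -0.0044], np.float64(0.926)) ([0.3793, -0.2453, -1.447, 0.002], np.float64(0.894))
soap ([0.4619, -0.4494, 1.4149, 0.002], np.float64(0.901)) ([0.4616, -0.4513, 1.4362, -0.0053], np.float64(0.921)) ([0.4624, -0.4484, 1.406, 0.002], np.float64(0.89))
tray (array([ 0.55431279, -0.00682616,  0.12797655,  0.        ]), np.float64(0.9888484943242857))
tray (array([ 0.55444941, -0.00677993,  0.12941241,  0.00178042]), np.float64(0.9898350819193207))
(array([ 0.55475924, -0.00655031,  0.12466536,  0.        ]), np.float64(0.984233640251803))
(array([ 0.55435925, -0.00688856,  0.12761322,  0.        ]), np.float64(0.9939502537379966))
jar (array([ 0.60642724, -0.07385856,  0.11018019,  0.006     ]), np.float64(0.9296252622210726)) (array([ 0.60739851, -0.07531977,  0.11549713, -0.00167353]), np.float64(0.943094930904034))
jar (array([0.59370511, 0.08472149, 0.0333287 , 0.006     ]), np.float64(0.9402166888096983)) (array([ 0.59476339,  0.08634808,  0.07281214, -0.00148496]), np.float64(0.9515559797187925))
jar unp [0.6227399  0.35600612]
11.375
```

Fits: tray at (0.554, -0.007), yaw 0.128; jars at about (0.594, 0.085) and (0.606, -0.074); five soaps. With height left free, the fits agree with the text to within a few mm. Next I'll refine from a close hover and move the jars, starting with one hover crop to check the choice.

```bash
cat >> h.py <<'E'
TRAY=np.array([.5544,-.0068,.128]); HZ=.25
def slot(i,j): # i=+1 far,-1 near ; j=+1 left
    c,s=np.cos(TRAY[2]),np.sin(TRAY[2]); a,b=.0425*i,.085*j
    return np.array([TRAY[0]+c*a-s*b,TRAY[1]+s*a+c*b])
def wrap(a): return (a+np.pi/2)%np.pi-np.pi/2
def refine(kind,p,yaw,z,tol=.06):
    """take a wrist picture and fit the thing nearest p"""
    sleep(.2); f=frame('wrist'); best=None
    for r in silhouettes('wrist',kind+'0'):
        if r['score']<.35: continue
        m=r['mask']; h=lum(f['img'])[m]
        if kind=='soap' and np.mean((h[:,0]>150)&(h[:,1]>90))>.25: continue
        c=onz(f,r['centre'],z+.015)[0]; d=np.hypot(*(c-p))
        if d<tol and (best is None or d<best[0]): best=(d,m,c)
    if best is None: return None,0,f
    _,m,c=best
    if kind=='soap':
        bp=cv2.boxPoints(cv2.minAreaRect(onz(f,np.argwhere(m)[:,::-1],z+.015).astype(np.float32))); e=max((bp[1]-bp[0],bp[2]-bp[1]),key=np.linalg.norm); yaw=np.arctan2(e[1],e[0])
    v,q=fit(kind,[(f,m)],[*c,yaw,z]); return v,q,f
def here(): return get_state()['position']
def lift(z=HZ):
    p=here(); move_l([p[0],p[1],z],.3)
E
cat > jars.py <<'E'
from h import *
Y=TRAY[2]+np.pi
B=np.array([.457,.350]); f=frame('top'); r=silhouettes('top','basket')
if r: B=onz(f,r[0]['centre'],.06)[0]; print('basket',B)
for k,(x,y) in enumerate([(.594,.085),(.6065,-.074)]):
    movep([x,y,.22],down(Y)); v,q,f=refine('jar',np.array([x,y]),0,.006); save(f'jar{k}',f['img'])
    print('jar',v,q,get_state()['q'].round(2))
    if v is None or q<.8: break
    move_l([v[0],v[1],.07],.3,down(Y)); hit=move_l([v[0],v[1],.010],.08,until_force=8)
    grab(30); s=get_state(); print('hit',hit,'gap',s['finger_gap'],s['grasp_force'],s['position'].round(3))
    if not .4<s['finger_gap']<.65: break
    zg=s['position'][2]; lift(.26)
    b=B+[(.03 if k==0 else -.03),0]
    movep([b[0],b[1],.26],down(Y)); move_l([b[0],b[1],.10],.25); print('touch',move_l([b[0],b[1],zg+.004],.08,until_force=5))
    print('held',get_state()['finger_gap']); let_go(); lift(.26)
print(get_state()['clock'])
f=frame('top'); save('afterjars',f['img']); print([(r['score'],r['centre']) for r in silhouettes('top','jar0')])
E
python3 jars.py
```

```text
basket [0.46330796 0.35790885]
jar [0.59445087 0.08394555 0.03947813 0.006     ] 0.9475105485232067 [ 0.02  0.43 -0.07  1.07  0.   -0.11]
hit False gap 0.5093028286404128 30.581878423690796 [0.595 0.084 0.011]
touch False
held 0.5079911471629909
jar [ 0.56313333 -0.09046482  0.08794879  0.006     ] 0.9497335880164873 [-0.24  0.45 -0.04  1.08  0.   -0.37]
hit False gap 0.5069668623778367 30.432366728782654 [ 0.564 -0.091  0.011]
touch False
held 0.5080685184022259
32.15
[(0.77, [155.1, 237.3]), (0.49, [155.1, 216.3])]
```

Run:
```python
import cv2,numpy as np
a=cv2.imread('pics/afterjars.png')[100:330,100:460]; b=cv2.imread('pics/jar1.png')
a=cv2.resize(a,(560,358)); cv2.imwrite('pics/m1.png',cv2.resize(np.vstack([a,b]),(560,600)))
```

```text
(no output)
```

View pics/m1.png

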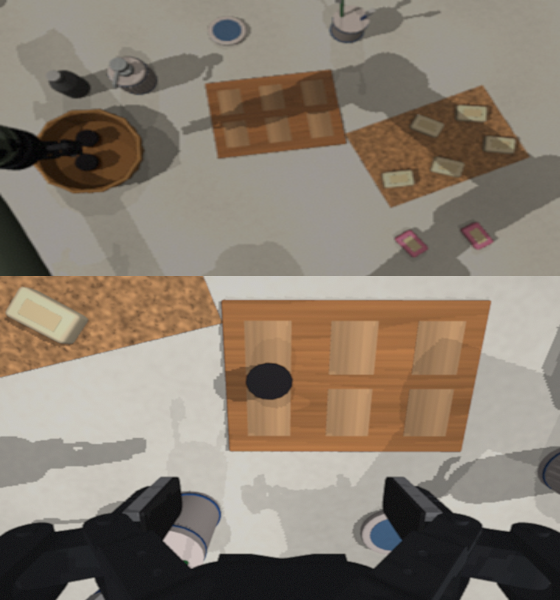

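Both jars are in the basket; the lids show at about (155,216) and (155,237) in the top image. The second jar had been knocked aside, and the hover refit caught it. The board is clear. Next I'll re-measure the tray from the turned wrist and place the first soap.

```bash
cat >> h.py <<'E'
def hullm(m):
    cs,_=cv2.findContours(m.astype(np.uint8),0,2); g=np.zeros(m.shape,np.uint8); cv2.fillConvexPoly(g,cv2.convexHull(max(cs,key=cv2.contourArea)),1); return g>0
def pick(p,yaw):
    yaw=yaw%np.pi
    p=np.asarray(p); movep([*p,.16],down(yaw)); v,q,f=refine('soap',p,yaw,.002,.05); print('soap',v,round(q,3))
    if v is None or q<.8: return False
    if abs(wrap(v[2]-yaw))>.02 or np.hypot(*(v[:2]-p))>.004: # second look, aligned
        yaw=v[2]%np.pi; movep([v[0],v[1],.16],down(yaw)); v,q,f=refine('soap',v[:2],yaw,.002,.03); print('  again',v,round(q,3))
    yaw=v[2]%np.pi
    move_l([v[0],v[1],.06],.25,down(yaw)); hit=move_l([v[0],v[1],.003],.06,until_force=8)
    grab(25); s=get_state(); print('  hit',hit,'gap',s['finger_gap'].round(3),s['grasp_force'].round(1),s['position'].round(4)); 
    lift(.2); return .38<get_state()['finger_gap']<.6
def place(i,j,off=(0,0)):
    t=slot(i,j)+off; Y=TRAY[2]+np.pi
    movep([*t,.2],down(Y)); move_l([*t,.05],.25); hit=move_l([*t,.0075],.05,until_force=4)
    s=get_state(); print('  place',t.round(4),hit,s['position'].round(4),s['finger_gap'].round(3)); let_go(); lift(.2)
E
python3 - <<'E'
from h import *
T=[]
for Y,p in((TRAY[2]+np.pi,(.60,0)),(TRAY[2]+np.pi,(.63,.0)),(TRAY[2]+.15,(.5,0))):
    movep([*p,.30],down(Y)); sleep(.25); f=frame('wrist'); r=silhouettes('wrist','tray'); m=hullm(r[0]['mask']); T.append((f,m)); print(fit('tray',[(f,m)],[.5544,-.0068,.128,0]))
print(fit('tray',T[:2],[.5544,-.0068,.128,0],True))
f=T[0][0]; g=f['img'].copy()
for i in(1,-1):
    for j in(1,0,-1):
        p=projN(f,pts('slot',*slot(i,j),TRAY[2],.006))[:4]; cv2.polylines(g,[np.round(p).astype(int)],True,(255,0,0),1)
save('slots',g)
ok=pick((.4619,-.4494),1.415)
if ok: place(1,0)
movep([*(slot(1,0)+[.06,0]),.20],down(TRAY[2]+np.pi)); sleep(.25); f=frame('wrist'); save('p1',f['img']); print(refine('soap',slot(1,0),TRAY[2],.006)[:2],slot(1,0))
print(get_state()['clock'])
cv2.imwrite('pics/m2.png',cv2.resize(np.vstack([cv2.imread('pics/slots.png')[:300],cv2.imread('pics/p1.png')[:300]]),(560,600)))
E
```

```text
(array([ 0.55522273, -0.0082528 ,  0.12666104,  0.        ]), np.float64(0.9892442781161378))
(array([ 0.55569096, -0.00816906,  0.12893612,  0.        ]), np.float64(0.9931851867297063))
(array([ 0.55433452, -0.00727115,  0.12712661,  0.        ]), np.float64(0.9921658064985098))
(array([ 5.55632293e-01, -7.75194221e-03,  1.29202590e-01, -1.00851921e-04]), np.float64(0.9899958732876835))
soap [ 0.46226154 -0.45033968  1.41711846  0.002     ] 0.927Traceback (most recent call last):
  File "<stdin>", line 11, in <module>
  File "h.py", line 81, in pick
    grab(25); s=get_state(); print('  hit',hit,'gap',s['finger_gap'].round(3),s['grasp_force'].round(1),s['position'].round(4));
                                                     ^^^^^^^^^^^^^^^^^^^^^
AttributeError: 'float' object has no attribute 'round'
```

```bash
sed -i "s/s\['finger_gap'\].round(3)/round(s['finger_gap'],3)/g; s/s\['grasp_force'\].round(1)/round(s['grasp_force'],1)/g; s/^TRAY=.*HZ/TRAY=np.array([.5549,-.0075,.128]); HZ/" h.py
python3 - <<'E'
from h import *
s=get_state(); print(s['finger_gap'],s['grasp_force'],s['position']); lift(.2)
place(1,0)
movep([*(slot(1,0)+[.05,0]),.20],down(TRAY[2]+np.pi)); sleep(.25); f=frame('wrist'); save('p1',f['img']); print(refine('soap',slot(1,0),TRAY[2],.006)[:2],slot(1,0))
print(get_state()['clock'])
cv2.imwrite('pics/m2.png',cv2.resize(np.vstack([cv2.imread('pics/slots.png')[:300],cv2.imread('pics/p1.png')[:300]]),(560,600)))
E
```

```text
0.45657609052204173 25.79855114221573 [ 0.46247288 -0.45059225  0.00336443]
  place [ 0.5971 -0.0021] True [ 0.5962 -0.0019  0.0073] 0.46
(array([ 0.59704116, -0.00165782,  0.12982705,  0.006     ]), np.float64(0.9254595033408963)) [ 0.59705232 -0.00207484]
48.0083
```

View pics/m2.png

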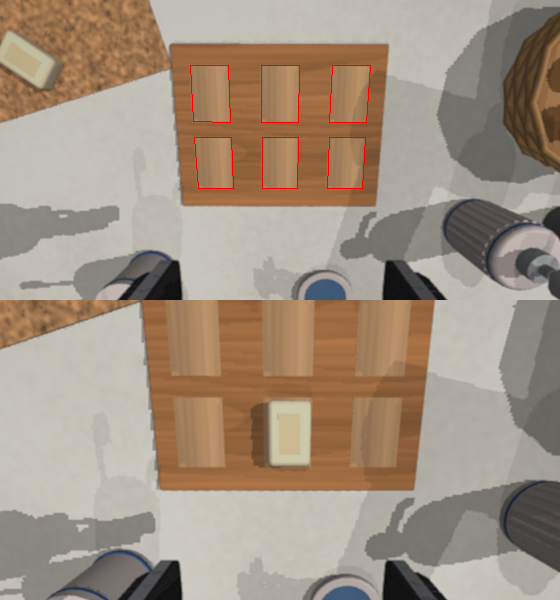

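The model slots (red) sit on the inlays, and the first soap is centred on far_middle to within about 0.5 mm. Now the remaining four.

Run:
```python
from h import *
for p,yaw,s in(((.5447,-.3983),1.47,(1,1)),((.5135,-.3086),1.074,(1,-1)),((.4077,-.3436),1.2665,(-1,1)),((.3794,-.2453),1.697,(-1,-1))):
    if not pick(p,yaw): print('FAIL',p); break
    place(*s)
Y=TRAY[2]+np.pi
movep([.60,0,.30],down(Y)); sleep(.3); f=frame('wrist'); save('all',f['img'])
for r in silhouettes('wrist','soap0'):
    c=onz(f,r['centre'],.02)[0]
    if r['score']>.35 and np.hypot(*(c-TRAY[:2]))<.15:
        print(*fit('soap',[(f,r['mask'])],[*c,TRAY[2],.006]))
print([slot(i,j).round(4).tolist() for i,j in((1,1),(1,0),(1,-1),(-1,1),(-1,-1))])
f=frame('top'); save('top2',f['img']); print(get_state()['clock'])
print([(r['score'],onz(f,r['centre'],.185)) for r in tip_of('top','pump_top')])
a=cv2.imread('pics/all.png'); b=cv2.imread('pics/top2.png')[100:330,100:460]
cv2.imwrite('pics/m3.png',np.vstack([a[:240],cv2.resize(b,(560,358))]))
```

```text
soap [ 0.54518094 -0.39964528  1.45881542  0.002     ] 0.926
  hit False gap 0.464 25.9 [ 0.5454 -0.3998  0.0034]
  place [0.5862 0.0822] True [0.5853 0.0823 0.0073] 0.464
soap [ 0.51415374 -0.30885191  1.09626211  0.002     ] 0.907
  again [ 0.51426185 -0.30835731  1.07764715  0.002     ] 0.93
  hit False gap 0.463 26.2 [ 0.5145 -0.3085  0.0034]
  place [ 0.6079 -0.0864] True [ 0.607  -0.0861  0.0073] 0.466
soap [ 0.407135   -0.3443171   1.26374965  0.002     ] 0.931
  hit False gap 0.462 26.2 [ 0.4073 -0.3445  0.0033]
  place [0.5019 0.0714] True [0.5011 0.0714 0.0073] 0.462
soap [ 0.37906625 -0.2461374  -1.44046571  0.002     ] 0.947
  hit False gap 0.466 25.5 [ 0.3792 -0.2463  0.0033]
  place [ 0.5236 -0.0972] True [ 0.5228 -0.0969  0.0073] 0.459
[ 0.52438855 -0.09654887  0.14356798  0.006     ] 0.9211962320519465
[ 0.59773472 -0.00152813  0.1256785   0.006     ] 0.9275433679266722
[ 0.60769753 -0.08492334  0.10552444  0.006     ] 0.9056048231623962
[0.50275569 0.0712113  0.10466079 0.006     ] 0.913394495412844
[0.58706215 0.081915   0.12406028 0.006     ] 0.8898445486270224
[[0.5862, 0.0822], [0.5971, -0.0021], [0.6079, -0.0864], [0.5019, 0.0714], [0.5236, -0.0972]]
85.75
[(0.71, array([[ 0.50299731, -0.08405638]])), (0.51, array([[0.65541531, 0.2803461 ]])), (0.48, array([[ 0.71458556, -0.13173498]]))]
```

View pics/m3.png

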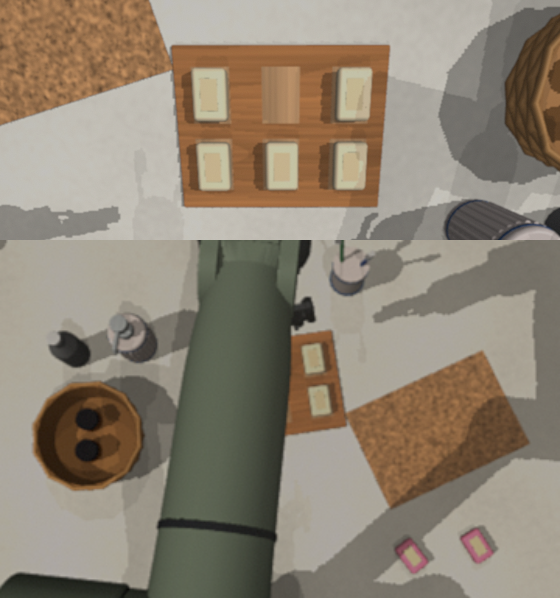

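All five soaps are seated within about 2 mm: the far row is full, and near_left and near_right hold the other two. Both jars are in the basket and the pinks are untouched. Next I'll triangulate the pump top.

Run:
```python
from h import *
grab(20)
obs=[];ims=[]
for p in((.60,.25),(.66,.30),(.60,.32)):
    movep([*p,.33],down(np.pi)); sleep(.3); f=frame('wrist'); rs=tip_of('wrist','pump_top'); print([(r['score'],np.round(r['centre'],1).tolist()) for r in rs])
    g=f['img'].copy()
    for r in rs[:1]: obs.append((f,r['centre'])); cv2.circle(g,tuple(np.round(r['centre']).astype(int).tolist()),3,(255,0,0),1)
    ims.append(g)
A=np.zeros((3,3));b=np.zeros(3)
for f,c in obs:
    o,d=ray(f,c); d=d[0]/np.linalg.norm(d[0]); P=np.eye(3)-np.outer(d,d); A+=P;b+=P@o; 
    print('at .185',onz(f,c,.185))
print(np.linalg.solve(A,b),get_state()['clock'])
save('pump',cv2.resize(np.hstack(ims),(800,200)))
```

```text
[(0.93, [299.1, 244.9])]
[(0.94, [242.5, 179.8])]
[(0.59, [223.2, 246.9])]
at .185 [[0.64890822 0.26491194]]
at .185 [[0.64838698 0.26599858]]
at .185 [[0.65103091 0.26662329]]
[0.64944024 0.26586412 0.18495906] 89.525
```

View pics/pump.png

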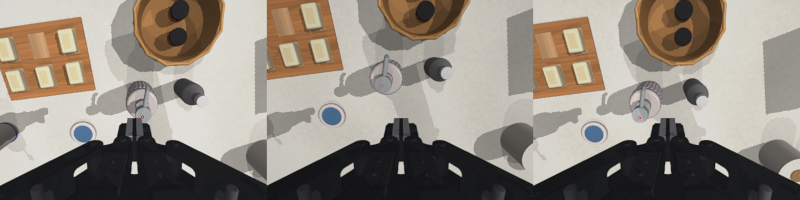

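Run:
```python
from h import *
p=np.array([.6494,.2659])
movep([*p,.23],down(np.pi)); move_l([*p,.19],.08); 
print(move_l([*p,.181],.03,until_force=2),here(),get_state()['contact_force'])
print(move_l([*p,.160],.03,until_force=22),here(),get_state()['contact_force']); sleep(.3)
print(here(),get_state()['contact_force'])
move_l([*p,.24],.05); move_l([*p,.32],.2)
q=get_state()['q']; movep([.47,.12,.36],down(np.pi)); sleep(.8)
print(get_state()['contact_force'],get_state()['clock'])
f=frame('scene'); save('end_s',f['img']); f=frame('top'); save('end_t',f['img'])
a=cv2.imread('pics/end_s.png')[110:400,80:460]; b=cv2.imread('pics/end_t.png')[90:330,90:470]
cv2.imwrite('pics/m4.png',cv2.resize(np.vstack([a,b]),(430,600)))
```

```text
True [0.65030045 0.26616518 0.18285931] [ 0.50492253 -0.18931844  3.30791001]
True [0.65037695 0.26619882 0.16776736] [-3.82207291 -0.8178938   9.77745975]
[0.65036466 0.26619332 0.16789143] [-2.54476097 -0.29734449  8.99108142]
[ 0.04733159 -0.52742547  0.09699495] 95.85
```

View pics/m4.png

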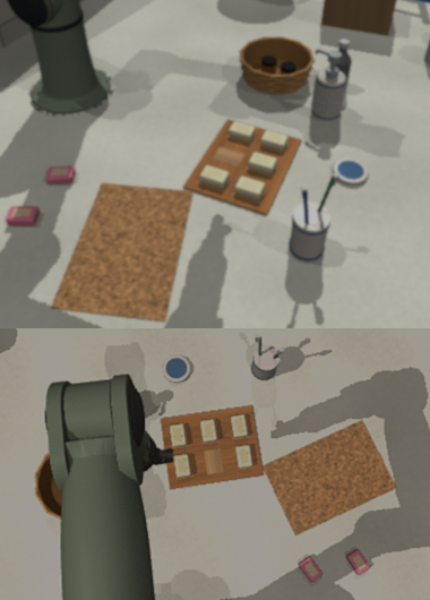

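The scene view shows the pump sprung back up and everything in place. But the hold settled at about 9–10 N and z = 0.1678, roughly 1 mm short of full travel. I'll press once more, deeper, to be sure it bottoms out.

Run:
```python
from h import *
p=np.array([.6494,.2659])
movep([*p,.25],down(np.pi)); move_l([*p,.19],.08)
for z in(.170,.168,.167,.166,.165,.164):
    h=move_l([*p,z],.01,until_force=25); sleep(.2); s=get_state(); print(z,h,s['position'].round(4),s['contact_force'].round(1))
    if s['contact_force'][2]>18: break
move_l([*p,.24],.05); move_l([*p,.32],.2); movep([.45,0.0,.36],down(np.pi)); sleep(.8)
f=frame('scene'); save('fin',f['img'][110:400,80:460]); r=frame('wrist'); save('finw',r['img']); print(get_state()['clock'])
cv2.imwrite('pics/m5.png',np.vstack([cv2.imread('pics/fin.png'),cv2.resize(cv2.imread('pics/finw.png')[:300],(380,204))]))
```

```text
0.17 False [0.6495 0.2659 0.1711] [-3.6 -0.9  7.2]
0.168 False [0.6495 0.2659 0.1692] [-3.  -0.5  8.6]
0.167 False [0.6495 0.2659 0.1683] [-2.6 -1.   9.3]
0.166 False [0.6495 0.2659 0.1674] [-4.1 -1.8  9.6]
0.165 False [0.6495 0.2659 0.167 ] [-5.7 -1.2 12.6]
0.164 False [0.6495 0.266  0.167 ] [-6.  -1.8 16. ]
106.9333
```

View pics/m5.png

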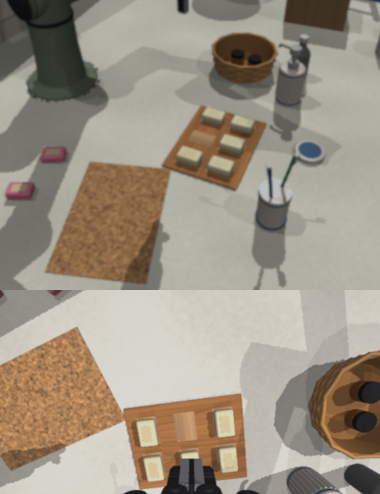

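The pump bottomed out at z = 0.167, with force rising against the stop, and sprang back. The pictures show five soaps laid out, two jars in the basket and the bystanders where they were.

```bash
python3 -c "
from cell import *
print(sign_off())"
```

```text
the job is handed in; nothing more can be done
None
```

The job is done and handed in at about 107 s of the 210 s limit: both jars are in the basket, all five soaps are on the board (far row full, two in the near row), and the pump was pressed fully down twice (the first press stopped about 1 mm short) and sprang back; the tumbler, bottle, dish and pink soaps were left alone.

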